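Clamp a bow-handle blank with the eccentric clamp

TASK

Get the dark walnut bow-handle blank ready for rasping: lay it in the plywood jig, right up against the fence and the end stop, then turn the black knob of the red eccentric clamp clockwise until its lobe bears firmly on the wood and holds it. Feel for the grip and stop there: forcing the cam further bruises the wood. Leave the pale blank and the other things on the bench where they are.

Things in the scene. Friction and masses are not known exactly. Their poses are not given: they have to be found in the camera images.
- jig: Plywood shaping jig bolted to the bench, board 220 (x) x 300 (y) x 18 mm. Origin under its centre. In its axes: the fence's face is at x = +45 mm, looking to -x (fence 30 mm thick, 18 mm high above the board, y = -140 to +140); the end stop's face is at y = -100 mm, looking to +y (block 22 mm high above the board, x = -20 to +45). Bolt heads 6 mm high stand at x = -88, y = +-128.
- seat (a point): Point on top of the jig's board, axes as the jig's (x towards the fence, -y towards the end stop): where the blank's origin lies when it is seated against fence and end stop, its length along y. In these axes the eccentric clamp's turning axis stands at x = -59 to -53 mm, y = +50 mm; with its lobe turned away it leaves the blank 12 mm or more of play.
- cam: Red eccentric disc with a black rubber rim, 30 mm radius, 20 mm thick, turning on an upright axis 12 mm off its centre. Origin on that axis, 3 mm above the jig's board; its x points to the lobe (reach 42 mm at the lobe, 18 mm behind). At the start the lobe points along the jig's -x or up to 0.3 rad clockwise of it (from above). It turns clockwise, by way of the jig's +y, to 3.1 rad from -x.
- knob (a point): Point on the turning axis at mid-height of the clamp's black bar knob; axes as cam. The bar lies across the lobe's direction: 64 mm long (y), 20 mm wide (x), 28 mm high, 14 mm each way from this point; its underside stands 46 mm above the jig's board (the blank's top 40). A white dot on the red disc marks the lobe's side. Under the bar is a pillar of 14 mm radius.
- lobe (a point): Outermost point of the lobe, half-way up the disc. It meets a seated blank after 1.6 to 2.25 rad from the jig's -x: more than one grasp of the knob. Turning it free takes up to 0.45 N m; once it bears, the torque climbs by about 0.03 N m per newton on the wood. A firm hold is 20 to 40 N; above 60 N the wood is bruised. Its drag pushes the blank to the end stop. It stays when let go.
- riser: Dark walnut bow-handle blank, pale stripe along its top, loose on the bench left of the jig, 0.15 to 0.27 kg: 200 mm long (y), 44 mm wide (x), flat underside, flat upright sides. Its top is level, 40 mm high, over the middle 100 mm and slopes down to 12 mm at both ends. Origin at the centre of the underside, z up. Either end may face the end stop. The pale blank lies 0.1 m or more away.
- spare: Pale ash blank of the same shape and size with a dark stripe: not wanted. Origin at the centre of its underside.
- rasp: Rasp, 270 mm long, 28 mm high, lying far behind the jig. Bystander.
- spool: White spool with black flanges, 76 mm wide, 85 mm high, standing at the left. Bystander.
- glue: White glue bottle, 60 mm wide, 170 mm high, at the left. Bystander.
- pliers: Pliers with red handles, 180 mm long, 16 mm high, right of the jig. Bystander.
- mallet: Wooden mallet, 320 mm long, 65 mm high, at the right. Bystander.
- square: Try square, wooden stock and steel blade 150 mm, 18 mm high, near right. Bystander.
- tin: Blue cup, 84 mm wide, 100 mm high, beyond the jig at the right. Bystander.
There are look-alikes about, which are no part of the job. Leave any green or orange look-alike of the riser alone.

How it is judged:
By the outcome, as a careful person would: the job done as asked, in the order asked, and still so for the second after the job is handed in, with the robot touching nothing.
It also fails if it takes over 72 s, if anything falls off the work surface, if the arm or the gripper's body presses on something with over 40 N, if the wrist force passes 120 N, or if a joint passes its speed limit or range.

ROBOT

A 7-joint arm with a two-finger parallel gripper is mounted at the origin on the work surface. World frame = base frame: x ahead of the robot, y to its left, z up, the work surface at z = 0. Lengths are in m, angles in rad, forces in N, time in s.
With the tool pointing down it reaches from about 0.35 to 0.9 m from the base axis. Payload 19.9 kg.
Tool frame: the origin (TCP) lies on the centre line of the jaws, within the pads' length; the fingertips stand r.tip_extent ahead of it and the grasp point (between the pads) lies 6 mm ahead of it (r.tip_extent is the distance from the TCP to the fingertips, in m); z points along the fingers, y is the line along which they close (so a half turn about z gives the same grasp; the last joint's range is limited). The gripper opens to 85 mm and grips with 20 to 120 N. Pads are 22 mm wide; open, the fingers measure 114 mm over their backs; the gripper's body (76 mm by 85 mm) begins 54 mm behind the grasp point. The pads swing forward as they close: fully open they stand 13 mm farther back than shut.
Start: joints at [1.093, 0.417, -0.01, 1.614, 0.005, 1.111, -0.053], TCP at [0.264, -0.567, 0.256] pointing down, gripper open.
Joint ranges: [-2.81, 2.81], [-0.39, 2.02], [-1.27, 1.25], [0.06, 2.57], [-1.19, 4.33], [0.19, 2], [-2.82, 2.82]. Speed limits (rad/s): [1.89, 1.89, 2.39, 2.39, 3.01, 3.01, 3.01].

INTERFACE

Orientations are given as a unit quaternion [w, x, y, z].
In Python, from workcell import r gives the robot as it stands. The module is installed in compiled form; this text tells all that it offers.
- The arm moves only by the shell command python3 -m pendant 'ROWS' [FORCE]. ROWS is JSON, a list of rows, each a list of 3 entries, a list of its own where there are three numbers: the turn, a rotation vector about the world's x, y, z in units of pi/4 rad (1.0 is pi/4 rad), then the shift along the world's x, y, z in units of 30 cm (1.0 is 30 cm), then the opening in per cent of the stroke, from 0 (shut) to 100 (fully open). In form: [[[wx, wy, wz], [x, y, z], claw], ...]. A call has 1 to 12 rows; each row is the pose to reach, as a shift and turn from the pose commanded when the call began; what a row does not reach only later rows make up. A row lasts 1/12 s, in which the tool goes at most 41.7 mm and 7.16 degrees, less where a joint would pass 70% of its speed; a pose out of reach is approached as far as the arm can. A call with a number of a shift or a turn outside -1 to 1 is refused whole. A call with a gripper value outside its range is refused whole. The fingers move at their own pace and stop on an object; FORCE is the grip in N (left out, the last holds). Time passes only in rows, so rows that repeat a pose let the fingers close. It gives the time, the measured TCP pose, the force, the opening and the grip force at its end, in the units of the state.
- r.state(): the state, without advancing time (a new reading comes with each control period).
- r.read_camera(name): name is "scene" or "top" or "wrist"; returns a dict with "image" (384x512x3 uint8, blue, green, red), "camera_matrix" (3x3 intrinsics, pixels), "k1" (the pictures are not rectified: a ray, as slopes to the right and down, at radius r is drawn at 1 + k1 r^2 times it, then the intrinsics apply), "cam_to_world" (4x4, takes a point from camera to world coordinates); the wrist camera has in their place "tool_from_camera" (4x4, takes a point from camera to tool coordinates, whose origin is the TCP and whose axes are the flange's). Camera axes: x right, y down, z forward; pixel columns grow to the right and rows downward; lengths in m; the calibration is good to about 2 mm. A picture is of the moment at which its call begins: read the wrist's pose just before it. There is no depth.
- r.sign_off(): hands the job in; it is judged then, once.
Trained networks look in the newest picture that a camera, given by its name, has taken for a name from the list of things; names that differ only in an ending like _2 or _b are one class to them, and where a whole thing is asked for, a point or a joint stands for the part that bears it (a point fixed in the world has none). Each returns a list of dicts, best first, with "confidence" (0 to 1); they miss things now and then, are a little off and sometimes report something else, mostly with a low value. They report only what shows in the picture. A call takes as long as a camera call. They do not tell look-alikes from the thing itself.
- r.look_for(camera, thing): "point" ([row, column] in pixels, amid what is visible of it).
- r.masks_of(camera, thing): "pixels" (384x512 bool, what is visible of it) and "point" ([row, column] in pixels, amid what is visible of it).
- r.mark_of(camera, thing): "point" ([row, column] in pixels: a listed point, or the origin of a listed thing).
The state is a dict: "t": time; "joints": joint angles; "joint_velocities": joint speeds; "effort": joint torques, N m; "ee_pos": TCP position; "ee_rot": TCP orientation; "wrist_force": force on the tool from outside, world axes, zero at the start; "torque": the same for the moment, N m; "gripper_width": finger opening in m; "finger_force": force on a finger pad.
Only numpy, scipy, OpenCV 4.12 (cv2) and the standard library are available. Lean on these libraries where they do the work, as an engineer would, in place of code of your own. Each camera call takes 0.05 s, during which the arm holds its last target. There are 200 camera calls.

## Working session

There is one attempt and no reset: what is moved stays moved. The work goes in short steps, Python scripts to look and compute and a shell command to move; the robot and the scene stay as the last step left them, time stands still between calls to the robot, and variables do not carry over. Pictures are saved under pics/ and viewed, at most 10 in all, crops included, and the job is handed in when it is done.

```bash
mkdir -p pics; cat > h.py <<'E'
import numpy as np, cv2
from workcell import r
from scipy.spatial.transform import Rotation as R
def T(s):
    q=s["ee_rot"]; M=np.eye(4); M[:3,:3]=R.from_quat([q[1],q[2],q[3],q[0]]).as_matrix(); M[:3,3]=s["ee_pos"]; return M
def cam(name):
    s=r.state(); c=r.read_camera(name)
    c["M"]=np.array(c["cam_to_world"]) if name!="wrist" else T(s)@np.array(c["tool_from_camera"])
    return c
def ray(c,px):
    K=np.array(c["camera_matrix"]); d=np.array([(px[1]-K[0,2])/K[0,0],(px[0]-K[1,2])/K[1,1]])
    u=d.copy()
    for _ in range(20): u=d/(1+c["k1"]*(u@u))
    return c["M"][:3,:3]@np.array([u[0],u[1],1])
def at(c,px,z):
    v=ray(c,px); o=c["M"][:3,3]; return o+v*(z-o[2])/v[2]
def proj(c,p):
    q=np.linalg.inv(c["M"])@np.append(p,1); u=q[:2]/q[2]; u=u*(1+c["k1"]*(u@u)); K=np.array(c["camera_matrix"])
    return np.array([K[1,1]*u[1]+K[1,2],K[0,0]*u[0]+K[0,2]])
E
python3 - <<'E'
from h import *
np.set_printoptions(precision=4,suppress=True)
s=r.state(); print(s,r.tip_extent)
ims=[]
for n in ["top","scene"]:
    c=cam(n); cv2.imwrite(f"pics/{n}0.png",c["image"]); print(n,c["M"].tolist())
    for th,z in [("jig",0),("seat",.018),("cam",.021),("knob",.078),("lobe",.031),("riser",0),("spare",0)]:
        for m in r.mark_of(n,th)[:3]: print(th,np.round(m["point"],1),round(m["confidence"],2),at(c,m["point"],z)[:2])
E
```

```text
{'t': 0.0, 'joints': array([ 1.0935,  0.418 , -0.0103,  1.6142,  0.0047,  1.1107, -0.053 ]), 'joint_velocities': array([ 0.0008,  0.0005, -0.0006,  0.0017,  0.0017, -0.0006,  0.0003]), 'effort': array([  0.002 , -86.4437,   0.6793, -43.4896,   0.0192,   0.0075,
         0.    ]), 'ee_pos': array([ 0.2637, -0.5663,  0.2556]), 'ee_rot': array([-0.0006,  0.9764,  0.2162, -0.0002]), 'wrist_force': array([-0.0684, -0.6523, -0.5899]), 'torque': array([0.0209, 0.0363, 0.0183]), 'finger_force': 0.0, 'gripper_width': 0.08535690159192136} 0.025
top [[0.00874775037445872, -0.9975549945037674, 0.06933620846263916, 0.41999990492020406], [-0.9997942665474185, -0.007456263057421019, 0.01886342281049896, -0.053007772561569286], [-0.018300312628347873, -0.06948695619903737, -0.9974149895985609, 1.533207542385468], [0.0, 0.0, 0.0, 1.0]]
seat [169.1 282.2] 0.6 [ 0.5947 -0.1385]
cam [189.6 268.5] 0.71 [ 0.5204 -0.0897]
cam [201.  362.3] 0.49 [ 0.4823 -0.4228]
knob [185.7 273.5] 0.79 [ 0.5301 -0.1054]
lobe [198.6 271.4] 0.57 [ 0.4878 -0.0999]
riser [166.2 182.8] 0.94 [0.605  0.2228]
riser [263.9 135.9] 0.79 [0.2502 0.3851]
riser [125. 131.] 0.77 [0.7564 0.4172]
spare [213.1 170.9] 0.84 [0.4338 0.2626]
scene [[0.1208774751951484, 0.8530327071217071, -0.5076650830725491, 1.281019542990213], [0.9926674321878581, -0.10383744119643822, 0.06188016547602764, -0.12286172388586462], [7.116186212430477e-05, -0.5114225125924631, -0.8593293946733123, 1.3463784749132919], [0.0, 0.0, 0.0, 1.0]]
jig [211.4 228. ] 0.65 [ 0.5769 -0.1433]
seat [214.5 230.5] 0.83 [ 0.6006 -0.1348]
cam [198.2 236.4] 0.7 [ 0.5345 -0.1058]
knob [187.7 235.9] 0.68 [ 0.5213 -0.104 ]
riser [133.  342.5] 0.89 [0.2538 0.3858]
riser [211.2 321.2] 0.81 [0.6196 0.214 ]
riser [237.9 381.3] 0.6 [0.7568 0.4137]
spare [170.6 318.7] 0.61 [0.4342 0.2424]
```

View pics/top0.png

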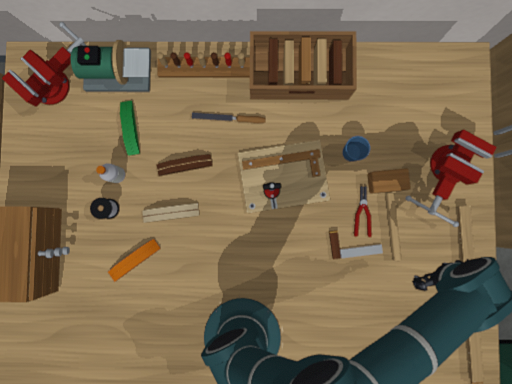

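View pics/scene0.png

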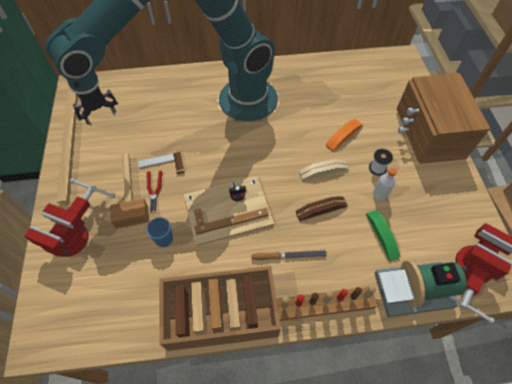

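Top view: the riser (dark, pale stripe) is at about (164,185). The jig is at (178,283), with its fence up-image and the end stop at the right. The cam and knob are at (188,271), with the lobe pointing down (-x). The spare is at (213,171), and the green and orange pieces are look-alikes. Next I'll measure the yaws and lay out the approach.

```bash
python3 - <<'E'
from h import *
np.set_printoptions(precision=4,suppress=True)
for n in ["top","scene"]:
    c=cam(n)
    for th,z in [("riser",.03),("jig",.018),("spare",.03)]:
        for m in r.masks_of(n,th)[:3]:
            p=np.argwhere(m["pixels"]); w=np.array([at(c,q,z)[:2] for q in p[::max(1,len(p)//800)]])
            rc=cv2.minAreaRect((w*1000).astype(np.float32)); col=c["image"][m["pixels"]].mean(0)
            u,v=np.linalg.eigh(np.cov(w.T)); d=v[:,1]*np.sign(v[1,1])
            print(n,th,round(m["confidence"],2),len(p),w.mean(0),"rect",np.round(rc[0]),np.round(rc[1]),round(rc[2],1),"pca yaw",round(np.arctan2(-d[0],d[1]),3),col)
E
```

```text
top riser 0.81 757 [0.6074 0.2116] rect [607. 212.] [ 53. 201.] 9.6 pca yaw 0.178 [35.8309 54.3052 81.041 ]
top riser 0.71 695 [0.7403 0.4148] rect [738. 415.] [195.  51.] 9.6 pca yaw -1.397 [ 54.354  109.7007  33.6978]
top riser 0.62 707 [0.2679 0.3836] rect [267. 384.] [ 50. 196.] 38.9 pca yaw 0.652 [ 20.9378  93.8685 167.7058]
top jig 0.89 4855 [ 0.571  -0.1455] rect [ 569. -143.] [219. 298.] 9.7 pca yaw 0.135 [ 82.3872 111.0049 128.6284]
top spare 0.58 737 [0.4341 0.2614] rect [435. 260.] [ 50. 202.] 8.8 pca yaw 0.142 [115.6784 142.479  156.7191]
scene riser 0.89 489 [0.2831 0.3772] rect [282. 376.] [ 58. 207.] 36.5 pca yaw 0.657 [ 50.5501 106.9243 187.0613]
scene riser 0.76 708 [0.62   0.2083] rect [618. 210.] [ 62. 204.] 12.3 pca yaw 0.215 [47.0141 64.6709 89.1031]
scene riser 0.72 715 [0.7552 0.4135] rect [754. 415.] [191.  62.] 10.1 pca yaw -1.436 [ 68.1133 123.4727  55.1804]
scene jig 0.81 4016 [ 0.5863 -0.1459] rect [ 578. -142.] [232. 302.] 9.0 pca yaw 0.148 [ 96.4753 128.9485 149.0976]
scene jig 0.27 187 [ 0.511  -0.1022] rect [ 514. -104.] [59. 63.] 83.1 pca yaw 1.241 [47.2299 47.9251 57.3209]
scene spare 0.56 663 [0.446  0.2569] rect [445. 254.] [ 70. 203.] 9.2 pca yaw 0.163 [123.914  154.7662 170.5309]
```

```bash
python3 -m pendant '[[[0,0,0.8],[0.4,0.9,0],100],[[0,0,0.8],[0.4,0.9,0],100],[[0,0,0.8],[0.4,0.9,0],100],[[0,0,0.8],[0.4,0.9,0],100],[[0,0,0.8],[0.4,0.9,0],100],[[0,0,0.8],[0.4,0.9,0],100],[[0,0,0.8],[0.4,0.9,0],100],[[0,0,0.8],[0.4,0.9,0],100]]'
python3 -m pendant '[[[0,0,0.86],[0.4,0.9,0],100],[[0,0,0.86],[0.4,0.9,0],100],[[0,0,0.86],[0.4,0.9,0],100],[[0,0,0.86],[0.4,0.9,0],100],[[0,0,0.86],[0.4,0.9,0],100],[[0,0,0.86],[0.4,0.9,0],100],[[0,0,0.86],[0.4,0.9,0],100],[[0,0,0.86],[0.4,0.9,0],100]]'
python3 - <<'E'
from h import *
c=cam("wrist"); cv2.imwrite("pics/w1.png",c["image"])
for th,z in [("jig",0),("seat",.018),("cam",.021),("knob",.078),("lobe",.031)]:
    for m in r.mark_of("wrist",th)[:2]: print(th,np.round(m["point"],1),round(m["confidence"],2),at(c,m["point"],z)[:2])
print(r.state()["joints"])
E
```

```text
t: 1.87
ee_pos: [0.3867, -0.2903, 0.2567]
ee_rot: [-0.0, 0.86, 0.511, 0.001]
wrist_force: [0.4, 0.4, 0.4]
gripper_width: 0.0852
finger_force: 0.0
t: 2.53
ee_pos: [0.5057, -0.0196, 0.2567]
ee_rot: [-0.0, 0.642, 0.767, 0.001]
wrist_force: [-0.8, 0.7, -1.1]
gripper_width: 0.0854
finger_force: 0.0
jig [248.7 282.1] 0.82 [ 0.57027605 -0.14377073]
seat [252.  298.7] 0.86 [ 0.59102289 -0.13534734]
cam [222.4 260.1] 0.81 [ 0.52797405 -0.09827733]
knob [245.2 262.6] 0.63 [ 0.53035025 -0.10176444]
lobe [226.6 229.6] 0.58 [ 0.48803301 -0.10704067]
[ 0.47398993  0.24075901 -0.55205877  1.89400034  0.14547704  1.04635628
  0.02858644]
```

```bash
python3 -m pendant '[[[0,0,0],[0.33,0.75,-0.1],100],[[0,0,0],[0.33,0.75,-0.1],100],[[0,0,0],[0.33,0.75,-0.1],100],[[0,0,0],[0.33,0.75,-0.1],100],[[0,0,0],[0.33,0.75,-0.1],100],[[0,0,0],[0.33,0.75,-0.1],100],[[0,0,0],[0.33,0.75,-0.1],100],[[0,0,0],[0.33,0.75,-0.1],100],[[0,0,0],[0.33,0.75,-0.1],100]]'
python3 - <<'E'
from h import *
c=cam("wrist"); cv2.imwrite("pics/w2.png",c["image"])
for m in r.mark_of("wrist","riser")[:2]: print(np.round(m["point"],1),round(m["confidence"],2),at(c,m["point"],0)[:2])
for m in r.masks_of("wrist","riser")[:2]:
    p=np.argwhere(m["pixels"])
    for z in (0,.04):
        w=np.array([at(c,q,z)[:2] for q in p[::max(1,len(p)//3000)]])
        rc=cv2.minAreaRect((w*1000).astype(np.float32)); print(m["confidence"],len(p),w.mean(0),rc,c["image"][m["pixels"]].mean(0))
print(r.state()["joints"],T(r.state())[:3,:3].round(3).tolist())
E
```

```text
t: 3.58
ee_pos: [0.6029, 0.1971, 0.226]
ee_rot: [0.0, 0.645, 0.764, -0.0]
wrist_force: [-0.9, 1.0, -0.3]
gripper_width: 0.0853
finger_force: 0.0
[152.1 263.7] 0.69 [0.61122623 0.21501543]
0.72 1410 [0.30981715 0.3223581 ] ((312.87127685546875, 320.2589416503906), (55.8848876953125, 42.50945281982422), 5.594860553741455) [ 11.3248227  110.72836879 188.88865248]
0.72 1410 [0.34244216 0.31653215] ((345.1406555175781, 314.6773986816406), (49.37723159790039, 37.559326171875), 5.594848155975342) [ 11.3248227  110.72836879 188.88865248]
0.61 6563 [0.60880591 0.22199141] ((610.6531982421875, 213.50045776367188), (49.26301574707031, 207.94253540039062), 11.247831344604492) [ 51.18284321  76.8558586  114.82584184]
0.61 6563 [0.60661439 0.22785292] ((608.2465209960938, 220.35073852539062), (43.52646255493164, 183.7281494140625), 11.24783992767334) [ 51.18284321  76.8558586  114.82584184]
[ 0.05373239  0.52392576 -0.57916931  1.60308416  0.31206908  1.10804136
 -0.43800235] [[-0.166, 0.986, 0.001], [0.986, 0.166, -0.001], [-0.001, 0.0, -1.0]]
```

View pics/w2.png

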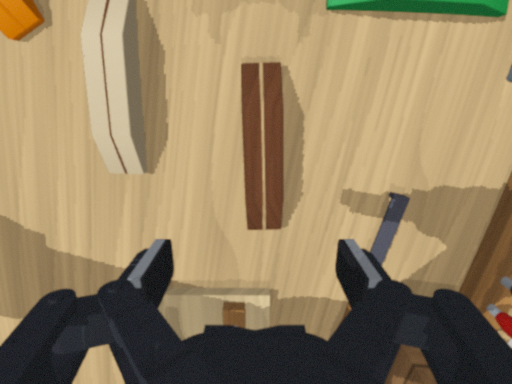

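View pics/w1.png

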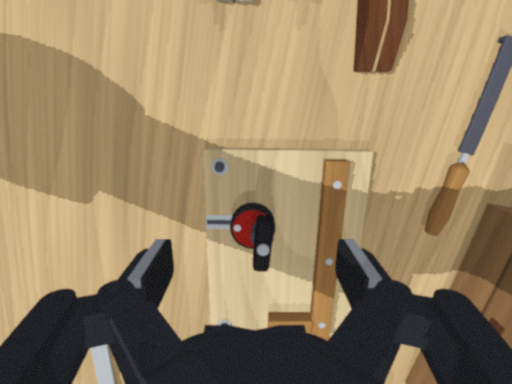

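The riser lies upright at about (145,263) in the wrist picture, almost in line with the tool. In the earlier wrist frame, the jig board corners are at (150,205) and (150,374), the fence edge at about col 320, and the cam dot at (228,237).

```bash
python3 - <<'E'
from h import *
np.set_printoptions(precision=4,suppress=True)
c=cam("wrist"); g=c["image"].astype(int)
# stripe ends, z=.012
a=at(c,(66,261),.012);b=at(c,(227,264),.012); d=a-b; print("stripe",a,b,(a+b)/2,np.linalg.norm(d),"yaw",np.arctan2(-d[0],d[1]))
# w1 reconstruct
c1=dict(c); q=[0,.642,.767,.001]; M=np.eye(4); M[:3,:3]=R.from_quat([q[1],q[2],q[3],q[0]]).as_matrix(); M[:3,3]=[.5057,-.0196,.2567]
c1["M"]=M@np.array(c["tool_from_camera"])
P=lambda px,z:at(c1,px,z)[:2]
im=cv2.imread("pics/w1.png"); cv2.imwrite("pics/w1c.png",cv2.resize(im[140:340,190:390],(800,800),interpolation=cv2.INTER_CUBIC)[:600])
for n,p1,p2,z in [("board left",(155,205),(320,207),.018),("board top",(150,206),(150.5,374),.018),("fence left",(162,324),(290,318),.036)]:
    u,v=P(p1,z),P(p2,z); print(n,u,v,np.arctan2(*(v-u)[::-1]))
E
```

```text
stripe [0.5913 0.3099 0.012 ] [0.6284 0.1206 0.012 ] [0.6099 0.2153 0.012 ] 0.1928895100051693 yaw 0.1932766778647395
board left [ 0.4418 -0.0199] [ 0.4767 -0.279 ] -1.4369819132601873
board top [ 0.4423 -0.0133] [0.6542 0.0243] 0.17551292647100283
fence left [0.589  0.0009] [ 0.6273 -0.1812] -1.3632923495239588
```

View pics/w1c.png

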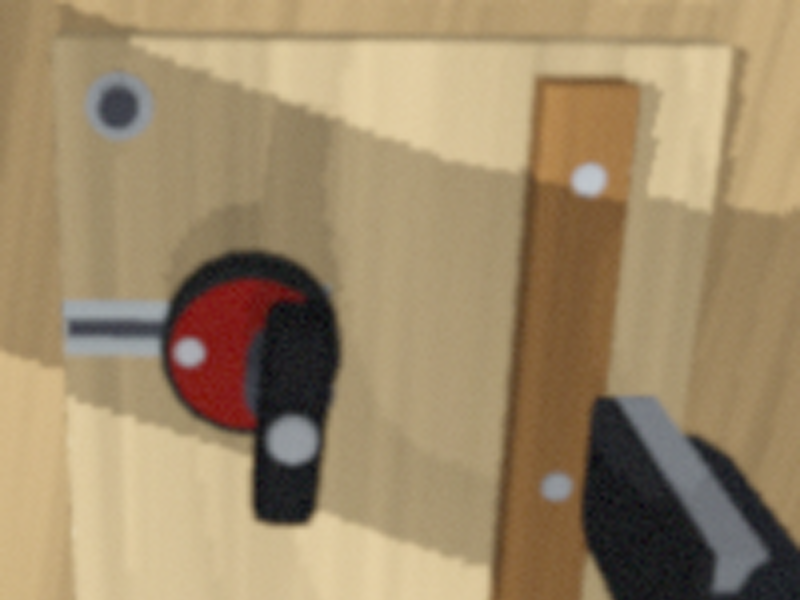

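```bash
python3 - <<'E'
from h import *
from scipy.optimize import least_squares
np.set_printoptions(precision=4,suppress=True)
c=cam("wrist"); q=[0,.642,.767,.001]; M=np.eye(4); M[:3,:3]=R.from_quat([q[1],q[2],q[3],q[0]]).as_matrix(); M[:3,3]=[.5057,-.0196,.2567]
c["M"]=M@np.array(c["tool_from_camera"])
pts=[((-.11,.15,.018),(149.3,204)),((.11,.15,.018),(151.2,373.5)),((-.088,.128,.024),(166.5,219.75)),((.045,.14,.036),(160,325))]
def W(v,p): return np.array([v[0]+np.cos(v[2])*p[0]-np.sin(v[2])*p[1],v[1]+np.sin(v[2])*p[0]+np.cos(v[2])*p[1],p[2]])
f=lambda v:np.concatenate([proj(c,W(v,p))-px for p,px in pts])
s=least_squares(f,[.57,-.143,.16]); print(s.x,s.fun); v=s.x
for y in (.0,-.04): print(y,proj(c,W(v,(.045,y,.036))),"edge col at row 290 ~314")
seat=W(v,(.023,0,.018)); ax=W(v,(.023-.056,.05,.021)); print("seat",seat,"axis nominal",ax)
Ri=np.array([[np.cos(v[2]),-np.sin(v[2])],[np.sin(v[2]),np.cos(v[2])]])
for n,px,z in [("dot",(228,237.5),.041),("knob ball",(250,263),.092)]:
    p=at(c,px,z); print(n,p,"seat axes",Ri.T@(p-seat)[:2])
print("knob mark", Ri.T@(at(c,(245.2,262.6),.078)-seat)[:2])
E
```

```text
[ 0.5706 -0.1424  0.1663] [-0.4837 -1.7859 -0.3168  0.4255  0.4188 -0.3866  0.6549  1.7007]
0.0 [260.9412 317.6925] edge col at row 290 ~314
-0.04 [285.4748 315.3398] edge col at row 290 ~314
seat [ 0.5933 -0.1386  0.018 ] axis nominal [ 0.5298 -0.0985  0.021 ]
dot [ 0.4985 -0.1026  0.041 ] seat axes [-0.0875  0.0512]
knob ball [ 0.5301 -0.1003  0.092 ] seat axes [-0.056   0.0482]
knob mark [-0.056   0.0466]
```

```bash
python3 - <<'E'
from h import *
c=cam("wrist"); Mc=dict(c); Mc["M"]=np.array(c["tool_from_camera"])
for t in (.005,.012,.018,.025,.03):
    print(t,[proj(Mc,np.array([x,y,t])).round(1).tolist() for x in(-.011,.011) for y in (-.0427,.0427)])
E
python3 -m pendant '[[[0,0,0.033],[0.036,-0.006,-0.1],100],[[0,0,0.033],[0.036,-0.006,-0.25],100],[[0,0,0.033],[0.036,-0.006,-0.4],100],[[0,0,0.033],[0.036,-0.006,-0.52],100],[[0,0,0.033],[0.036,-0.006,-0.6],100],[[0,0,0.033],[0.036,-0.006,-0.6],100],[[0,0,0.033],[0.036,-0.006,-0.6],100]]'
```

```text
0.005 [[280.2, 171.5], [280.2, 338.1], [241.8, 167.3], [241.8, 342.4]]
0.012 [[272.4, 175.1], [272.3, 334.4], [235.3, 171.2], [235.3, 338.3]]
0.018 [[266.1, 177.9], [266.1, 331.6], [230.2, 174.4], [230.2, 335.2]]
0.025 [[259.4, 181.0], [259.4, 328.5], [224.7, 177.8], [224.7, 331.7]]
0.03 [[255.0, 183.1], [254.9, 326.4], [221.0, 180.0], [221.0, 329.5]]
t: 4.47
ee_pos: [0.6133, 0.1964, 0.0462]
ee_rot: [-0.001, 0.635, 0.772, -0.001]
wrist_force: [0.5, 0.3, 1.2]
gripper_width: 0.0854
finger_force: 0.0
```

```bash
python3 -m pendant '[[[0,0,0],[0,0,-0.014],60],[[0,0,0],[0,0,-0.014],30],[[0,0,0],[0,0,-0.014],0],[[0,0,0],[0,0,-0.014],0],[[0,0,0],[0,0,-0.014],0],[[0,0,0],[0,0,-0.014],0],[[0,0,0],[0,0,-0.014],0],[[0,0,0],[0,0,-0.014],0]]' 50
python3 - <<'E'
from h import *
print(r.state()["joints"].round(2), r.state()["torque"])
E
```

```text
t: 5.13
ee_pos: [0.6144, 0.1967, 0.0438]
ee_rot: [0.001, 0.635, 0.772, 0.001]
wrist_force: [-2.0, -2.2, 9.9]
gripper_width: 0.0428
finger_force: 51.0
[-0.01  0.76 -0.49  1.68  0.46  0.82 -0.51] [-0.37389071  0.45374899  0.08075238]
```

```bash
python3 -m pendant '[[[0,0,0],[0,0,0.1],0],[[0,0,0],[0,0,0.22],0],[[0,0,0],[0,0,0.34],0],[[0,0,-0.036],[-0.02,-0.1,0.36],0],[[0,0,-0.036],[-0.03,-0.2,0.36],0],[[0,0,-0.036],[-0.04,-0.33,0.36],0],[[0,0,-0.036],[-0.05,-0.46,0.36],0],[[0,0,-0.036],[-0.06,-0.59,0.36],0],[[0,0,-0.036],[-0.07,-0.72,0.36],0],[[0,0,-0.036],[-0.084,-0.82,0.36],0],[[0,0,-0.036],[-0.084,-0.9,0.36],0],[[0,0,-0.036],[-0.084,-0.9,0.36],0]]'
python3 -m pendant '[[[0,0,0],[0,-0.1,0],0],[[0,0,0],[0,-0.2,0],0],[[0,0,0],[0,-0.257,0],0],[[0,0,0],[0,-0.257,0],0],[[0,0,0],[0,-0.257,0],0],[[0,0,0],[0,-0.257,0],0]]'
python3 - <<'E'
from h import *
c=cam("wrist"); cv2.imwrite("pics/w3.png",c["image"]); print(r.state()["joints"].round(2))
for m in r.masks_of("wrist","riser")[:2]:
    p=np.argwhere(m["pixels"]); print(m["confidence"],p.min(0),p.max(0),c["image"][m["pixels"]].mean(0))
E
```

```text
t: 6.13
ee_pos: [0.5881, -0.0797, 0.1506]
ee_rot: [0.001, 0.648, 0.761, -0.001]
wrist_force: [-0.0, -0.7, -2.1]
gripper_width: 0.0428
finger_force: 52.4
t: 6.63
ee_pos: [0.5886, -0.1496, 0.1506]
ee_rot: [0.0, 0.646, 0.764, 0.0]
wrist_force: [1.3, -0.0, -2.1]
gripper_width: 0.043
finger_force: 52.4
[ 0.58  0.55 -0.51  1.74  0.33  0.94  0.11]
0.66 [  6 202] [328 304] [ 51.21203707  74.57053963 110.92010973]
```

View pics/w3.png

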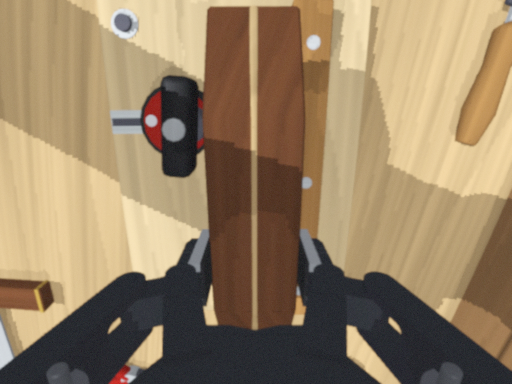

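The blank hangs straight in the jaws at cols 205-300, with its far end at row 7. The knob is at (125,178), clear to its left.

```bash
python3 - <<'E'
from h import *
np.set_printoptions(precision=4,suppress=True)
c=cam("wrist"); Mc=dict(c); Mc["M"]=np.array(c["tool_from_camera"])
for px in [(7,208),(7,253),(7,299)]: print(at(Mc,px,.0438-.012))
print("edge mid flat",at(Mc,(130,205),.0438-.040),at(Mc,(130,303),.0438-.04))
print("stripe",at(Mc,(90,253),.0038),at(Mc,(210,255),.0038))
for m in r.mark_of("wrist","knob")[:1]+r.mark_of("wrist","seat")[:1]: print(m["confidence"],m["point"],at(c,m["point"],.078),at(c,m["point"],.018))
# knob centre using dot and bolt, fence screw: fit jig check
for n,p,z in [("bolt",(23.5,124.5),.024),("knobbar",(126,179.5),.092),("dot",(121,152),.041)]: print(n,at(c,p,z))
E
```

```text
[ 0.1196 -0.0221  0.0318]
[ 0.1195 -0.0009  0.0318]
[0.1196 0.0209 0.0318]
edge mid flat [ 0.0646 -0.0212  0.0038] [0.0646 0.0205 0.0038]
stripe [ 0.0808 -0.0008  0.0038] [0.0282 0.0001 0.0038]
0.7 [130.9, 181.3] [ 0.5307 -0.1006  0.078 ] [ 0.5166 -0.109   0.018 ]
bolt [ 0.4647 -0.0316  0.024 ]
knobbar [ 0.5326 -0.0959  0.092 ]
dot [ 0.4981 -0.1018  0.041 ]
```

```bash
python3 -m pendant '[[[0,0,0],[0,0,-0.08],0],[[0,0,0],[0,0,-0.17],0],[[0,0,0],[0,0,-0.23],0],[[0,0,0],[0,0,-0.26],0],[[0,0,0],[0,0,-0.28],0],[[0,0,0],[0,0,-0.288],0],[[0,0,0],[0,0,-0.288],0]]'
```

```text
t: 7.47
ee_pos: [0.5887, -0.1503, 0.064]
ee_rot: [0.0, 0.646, 0.763, 0.0]
wrist_force: [0.5, 0.0, -1.7]
gripper_width: 0.0431
finger_force: 52.3
```

```bash
python3 -m pendant '[[[0,0,0],[0.005,0.001,0],0],[[0,0,0],[0.01,0.002,0],0],[[0,0,0],[0.015,0.003,0],0],[[0,0,0],[0.018,0.003,0],0],[[0,0,0],[0.02,0.0035,0],0],[[0,0,0],[0.02,0.0035,0],0]]'
```

```text
t: 7.97
ee_pos: [0.5945, -0.1494, 0.0638]
ee_rot: [0.0, 0.646, 0.763, -0.0]
wrist_force: [-0.4, -0.0, -1.5]
gripper_width: 0.0431
finger_force: 52.4
```

```bash
python3 -m pendant '[[[0,0,0],[0.001,-0.005,0],0],[[0,0,0],[0.002,-0.01,0],0],[[0,0,0],[0.003,-0.015,0],0],[[0,0,0],[0.0037,-0.02,0],0],[[0,0,0],[0.0042,-0.025,0],0],[[0,0,0],[0.0042,-0.025,0],0]]'
```

```text
t: 8.47
ee_pos: [0.5957, -0.1574, 0.0637]
ee_rot: [0.0, 0.646, 0.763, -0.0]
wrist_force: [0.1, -0.4, -1.2]
gripper_width: 0.0429
finger_force: 52.4
```

```bash
python3 -m pendant '[[[0,0,0],[0.003,0.0005,0],0],[[0,0,0],[0.0065,0.001,0],0],[[0,0,0],[0.0065,0.001,0],0]]'; python3 -m pendant '[[[0,0,0],[0.0006,-0.003,0],0],[[0,0,0],[0.001,-0.0065,0],0],[[0,0,0],[0.001,-0.0065,0],0]]'
```

```text
t: 8.72
ee_pos: [0.5963, -0.157, 0.0632]
ee_rot: [-0.001, 0.646, 0.763, -0.001]
wrist_force: [-9.7, -1.2, 2.0]
gripper_width: 0.0431
finger_force: 52.8
t: 8.97
ee_pos: [0.5964, -0.1581, 0.063]
ee_rot: [-0.002, 0.646, 0.763, -0.001]
wrist_force: [-8.5, 2.1, -0.4]
gripper_width: 0.0431
finger_force: 52.5
```

```bash
python3 -m pendant '[[[0,0,0],[0.0004,-0.003,0],0],[[0,0,0],[0.0008,-0.006,0],0],[[0,0,0],[0.0008,-0.006,0],0],[[0,0,0],[0.0008,-0.006,0],0]]'
```

```text
t: 9.3
ee_pos: [0.5965, -0.1588, 0.0629]
ee_rot: [-0.002, 0.646, 0.764, -0.001]
wrist_force: [-10.3, 8.3, 1.0]
gripper_width: 0.0429
finger_force: 52.8
```

```bash
python3 -m pendant '[[[0,0,0],[0,0,-0.004],0],[[0,0,0],[0,0,-0.008],0],[[0,0,0],[0,0,-0.008],0]]'
```

```text
t: 9.55
ee_pos: [0.5966, -0.1587, 0.0618]
ee_rot: [-0.002, 0.646, 0.763, -0.001]
wrist_force: [-22.2, 9.4, 25.7]
gripper_width: 0.0432
finger_force: 55.6
```

```bash
python3 -m pendant '[[[0,0,0],[0,0,0.004],70],[[0,0,0],[0,0,0.004],70],[[0,0,0],[0,0,0.004],70],[[0,0,0],[0,0,0.004],70],[[0,0,0],[0,0,0.1],70],[[0,0,0],[0,0,0.22],70],[[0,0,0],[0,0,0.34],70],[[0,0,0],[0.02,-0.06,0.4],70],[[0,0,0],[0.02,-0.06,0.4],70]]'
python3 - <<'E'
from h import *
np.set_printoptions(precision=4,suppress=True)
c=cam("wrist"); cv2.imwrite("pics/w4.png",c["image"]); print(r.state()["joints"].round(2))
for n,z in [("knob",.078),("cam",.021),("lobe",.031),("riser",.018),("seat",.018)]:
    for m in r.mark_of("wrist",n)[:1]: print(n,round(m["confidence"],2),np.round(m["point"]),at(c,m["point"],z))
E
```

```text
t: 10.3
ee_pos: [0.6064, -0.1816, 0.1859]
ee_rot: [0.003, 0.647, 0.763, 0.001]
wrist_force: [0.5, -0.5, 0.4]
gripper_width: 0.0597
finger_force: 0.0
[ 0.62  0.55 -0.52  1.65  0.31  1.02  0.16]
knob 0.77 [ 76. 173.] [ 0.5309 -0.0981  0.078 ]
cam 0.6 [ 80. 189.] [ 0.5306 -0.0974  0.021 ]
riser 0.79 [134. 247.] [ 0.5932 -0.1392  0.018 ]
```

View pics/w4.png

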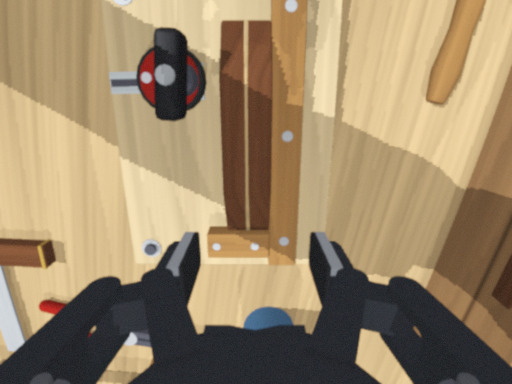

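The blank sits snug against the fence (col 272) and the end stop (row 228). Its origin measures within 1 mm of the seat. The knob is at (76,170), with the bar along jig y and the lobe at -x. Now I'll move over the knob and grip it.

```bash
python3 -m pendant '[[[0,0,0],[-0.1,0.11,0],50],[[0,0,0],[-0.2,0.22,0],50],[[0,0,0],[-0.251,0.277,-0.03],50],[[0,0,0],[-0.251,0.277,-0.12],50],[[0,0,0],[-0.251,0.277,-0.22],50],[[0,0,0],[-0.251,0.277,-0.28],50],[[0,0,0],[-0.251,0.277,-0.313],50],[[0,0,0],[-0.251,0.277,-0.313],50]]'
python3 -m pendant '[[[0,0,0],[0,0,0],25],[[0,0,0],[0,0,0],10],[[0,0,0],[0,0,0],0],[[0,0,0],[0,0,0],0],[[0,0,0],[0,0,0],0],[[0,0,0],[0,0,0],0]]' 120
python3 - <<'E'
from h import *
s=r.state(); print(s["joints"].round(2),s["wrist_force"].round(2),s["torque"].round(3))
E
```

```text
t: 11.27
ee_pos: [0.5277, -0.0947, 0.0853]
ee_rot: [-0.002, 0.646, 0.764, -0.001]
wrist_force: [-0.1, -0.9, -0.3]
gripper_width: 0.0431
finger_force: 0.0
t: 11.77
ee_pos: [0.5296, -0.0962, 0.0899]
ee_rot: [0.001, 0.646, 0.763, -0.0]
wrist_force: [-12.2, -3.1, 28.4]
gripper_width: 0.0182
finger_force: 140.6
[ 0.52  0.54 -0.5   1.94  0.37  0.75 -0.03] [-12.16  -3.11  28.42] [-1.158  2.792  0.103]
```

```bash
python3 -m pendant '[[[0,0,0],[0,0,0.01],0],[[0,0,0],[0,0,0.013],0],[[0,0,0],[0,0,0.013],0],[[0,0,0],[0,0,0.013],0]]'
python3 - <<'E'
from h import *
s=r.state(); print(s["joints"].round(2),s["wrist_force"].round(2),s["torque"].round(3))
c=cam("wrist"); cv2.imwrite("pics/w5.png",c["image"])
E
```

```text
t: 12.1
ee_pos: [0.5293, -0.0958, 0.0909]
ee_rot: [0.0, 0.646, 0.763, 0.001]
wrist_force: [13.1, -3.7, -38.8]
gripper_width: 0.0175
finger_force: 124.0
[ 0.53  0.54 -0.51  1.94  0.37  0.75 -0.03] [ 13.12  -3.75 -38.79] [-0.475 -3.426  0.03 ]
```

View pics/w5.png

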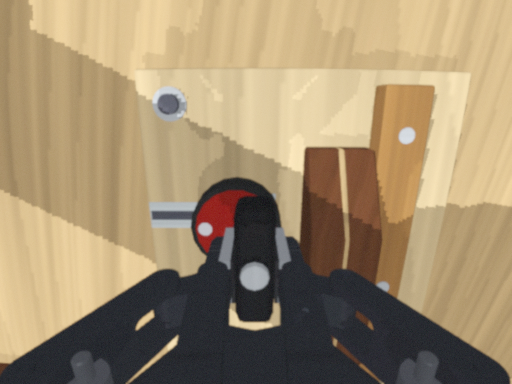

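```bash
python3 -m pendant '[[[0,0,0],[0,0,-0.007],0],[[0,0,-0.1],[0,0,-0.007],0],[[0,0,-0.2],[0,0,-0.007],0],[[0,0,-0.3],[0,0,-0.007],0],[[0,0,-0.3],[0,0,-0.007],0]]'
python3 - <<'E'
from h import *
s=r.state(); print(s["joints"].round(2),s["wrist_force"].round(2),s["torque"].round(3))
E
```

```text
t: 12.57
ee_pos: [0.5302, -0.0957, 0.0907]
ee_rot: [0.001, 0.733, 0.681, 0.001]
wrist_force: [2.5, -3.6, 3.5]
gripper_width: 0.0179
finger_force: 130.5
[ 0.48  0.53 -0.45  1.94  0.33  0.74 -0.23] [ 2.52 -3.61  3.55] [-0.511 -0.886 -0.44 ]
```

```bash
python3 -m pendant '[[[0,0,-0.1],[0,0,0],0],[[0,0,-0.2],[0,0,0],0],[[0,0,-0.3],[0,0,0],0],[[0,0,-0.4],[0,0,0],0],[[0,0,-0.5],[0,0,0],0],[[0,0,-0.6],[0,0,0],0],[[0,0,-0.7],[0,0,0],0],[[0,0,-0.8],[0,0,0],0],[[0,0,-0.8],[0,0,0],0]]'
python3 - <<'E'
from h import *
s=r.state(); print(s["joints"].round(2),s["wrist_force"].round(2),s["torque"].round(3))
E
```

```text
t: 13.32
ee_pos: [0.5317, -0.0965, 0.0908]
ee_rot: [0.002, 0.907, 0.422, 0.003]
wrist_force: [17.1, -7.9, -9.4]
gripper_width: 0.0179
finger_force: 128.5
[ 0.36  0.5  -0.3   1.95  0.22  0.72 -0.77] [17.08 -7.93 -9.36] [-1.982 -3.557 -0.264]
```

```bash
python3 -m pendant '[[[0,0,-0.1],[0.003,-0.0015,0],0],[[0,0,-0.2],[0.003,-0.0015,0],0],[[0,0,-0.3],[0.003,-0.0015,0],0],[[0,0,-0.4],[0.003,-0.0015,0],0],[[0,0,-0.5],[0.003,-0.0015,0],0],[[0,0,-0.6],[0.003,-0.0015,0],0],[[0,0,-0.7],[0.003,-0.0015,0],0],[[0,0,-0.7],[0.003,-0.0015,0],0]]'
python3 - <<'E'
from h import *
s=r.state(); print(s["joints"].round(2),s["wrist_force"].round(2),s["torque"].round(3), T(s)[:3,1])
E
```

```text
t: 13.98
ee_pos: [0.5327, -0.0978, 0.0908]
ee_rot: [0.002, 0.987, 0.159, 0.003]
wrist_force: [17.6, -15.0, -10.0]
gripper_width: 0.018
finger_force: 128.4
[ 0.26  0.49 -0.16  1.95  0.12  0.7  -1.23] [ 17.55 -14.95 -10.04] [-3.421 -3.63  -0.24 ] [ 0.31449983 -0.94924725  0.00441677]
```

```bash
cat > s.py <<'E'
from h import *
s=r.state(); q=s["ee_rot"]; yaw=2*np.arctan2(q[2],q[1])-np.pi/2
print("turned",round(.168-yaw,3),"j7",s["joints"][6].round(2),"F",s["wrist_force"].round(1),"Tz",s["torque"].round(3)[2],"eff7",s["effort"][6].round(3))
E
python3 -m pendant '[[[0,0,-0.08],[0.004,-0.003,0],0],[[0,0,-0.16],[0.004,-0.003,0],0],[[0,0,-0.22],[0.004,-0.003,0],0],[[0,0,-0.22],[0.004,-0.003,0],0]]'; python3 s.py;  python3 -m pendant '[[[0,0,-0.08],[0,0,0],0],[[0,0,-0.16],[0,0,0],0],[[0,0,-0.16],[0,0,0],0]]'; python3 s.py
```

```text
t: 14.32
ee_pos: [0.5329, -0.0984, 0.0907]
ee_rot: [0.001, 0.997, 0.075, 0.002]
wrist_force: [8.0, -12.4, -1.1]
gripper_width: 0.0176
finger_force: 129.7
turned 1.589 j7 -1.37 F [  8.  -12.4  -1.1] Tz -0.057 eff7 -1.555
t: 14.57
ee_pos: [0.5329, -0.0988, 0.0907]
ee_rot: [0.001, 1.0, 0.011, 0.002]
wrist_force: [9.3, -14.7, -0.9]
gripper_width: 0.0179
finger_force: 129.6
turned 1.716 j7 -1.48 F [  9.3 -14.7  -0.9] Tz -0.071 eff7 -1.813
```

```bash
python3 -m pendant '[[[0,0,-0.06],[0.001,-0.003,0],0]]'; python3 s.py;  python3 -m pendant '[[[0,0,-0.06],[0,0,0],0]]'; python3 s.py; python3 -m pendant '[[[0,0,0],[0,0,0],0]]'; python3 s.py
```

```text
t: 14.65
ee_pos: [0.533, -0.099, 0.0907]
ee_rot: [0.001, 1.0, -0.01, 0.002]
wrist_force: [3.8, -6.0, 3.7]
gripper_width: 0.018
finger_force: 130.4
turned 1.758 j7 -1.52 F [ 3.8 -6.   3.7] Tz 0.447 eff7 1.891
t: 14.73
ee_pos: [0.533, -0.0991, 0.0907]
ee_rot: [0.001, 0.999, -0.034, 0.002]
wrist_force: [6.9, -10.9, 1.9]
gripper_width: 0.0178
finger_force: 130.0
turned 1.808 j7 -1.56 F [  6.9 -10.9   1.9] Tz 0.466 eff7 1.43
t: 14.82
ee_pos: [0.533, -0.0991, 0.0907]
ee_rot: [0.001, 0.999, -0.035, 0.002]
wrist_force: [5.7, -10.2, 1.5]
gripper_width: 0.0176
finger_force: 130.1
turned 1.809 j7 -1.56 F [  5.7 -10.2   1.5] Tz 0.049 eff7 -1.432
```

```bash
for i in 1 2 3; do python3 -m pendant '[[[0,0,-0.05],[0.0005,-0.001,0],0]]' >/dev/null; python3 s.py; done
```

```text
turned 1.844 j7 -1.59 F [ 4.3 -8.2  3.9] Tz 0.488 eff7 1.594
turned 1.886 j7 -1.62 F [ 2.3 -7.2  6.4] Tz 0.445 eff7 1.062
turned 1.924 j7 -1.66 F [-0.6 -5.1 10.5] Tz 1.413 eff7 0.034
```

```bash
python3 -m pendant '[[[0,0,0],[0,0,0],0]]' >/dev/null; python3 s.py
```

```text
turned 1.925 j7 -1.66 F [ 1.9 -7.4  8.2] Tz 0.999 eff7 -2.224
```

Contact shows at about 1.9 rad. The moving torque rose from 0.45 to 1.41 N m, about 32 N on the wood, which is inside the firm band. I'll stop here, let go and check.

```bash
python3 -m pendant '[[[0,0,0],[0,0,0],50],[[0,0,0],[0,0,0],50],[[0,0,0],[0,0,0],50],[[0,0,0],[0,0,0],50],[[0,0,0],[0,0,0.05],50],[[0,0,0],[0,0,0.15],50],[[0,0,0],[0,0,0.27],50],[[0,0,0],[-0.1,-0.2,0.4],50],[[0,0,0],[-0.1,-0.3,0.45],50],[[0,0,0],[-0.1,-0.3,0.45],50],[[0,0,0],[-0.1,-0.3,0.45],50]]'
python3 - <<'E'
from h import *
np.set_printoptions(precision=4,suppress=True)
for cn in ("wrist","top"):
  c=cam(cn); cv2.imwrite(f"pics/{cn}6.png",c["image"])
  for n,z in [("knob",.078),("cam",.021),("lobe",.031),("riser",.018),("seat",.018)]:
    for m in r.mark_of(cn,n)[:1]: print(cn,n,round(m["confidence"],2),np.round(m["point"]),at(c,m["point"],z))
im=cv2.imread("pics/wrist6.png"); t=cv2.imread("pics/top6.png")[110:240,170:340]
cv2.imwrite("pics/fin.png",np.hstack([cv2.resize(im,(400,300)),cv2.resize(t,(392,300))]))
E
```

```text
t: 16.07
ee_pos: [0.5011, -0.1937, 0.2272]
ee_rot: [0.001, 0.995, -0.096, 0.002]
wrist_force: [0.3, -1.1, 0.2]
gripper_width: 0.0428
finger_force: 0.0
wrist knob 0.61 [174. 154.] [ 0.5285 -0.0984  0.078 ]
wrist cam 0.93 [162. 169.] [ 0.529  -0.0978  0.021 ]
wrist lobe 0.92 [167. 134.] [ 0.5318 -0.0589  0.031 ]
wrist riser 0.69 [ 99. 189.] [ 0.5926 -0.1375  0.018 ]
top knob 0.55 [184. 271.] [ 0.5356 -0.0975  0.078 ]
top cam 0.76 [187. 272.] [ 0.5305 -0.1021  0.021 ]
top lobe 0.77 [183. 258.] [ 0.5443 -0.0506  0.031 ]
top riser 0.89 [128. 131.] [0.7406 0.4103 0.018 ]
top seat 0.76 [166. 283.] [ 0.6041 -0.1417  0.018 ]
```

View pics/fin.png

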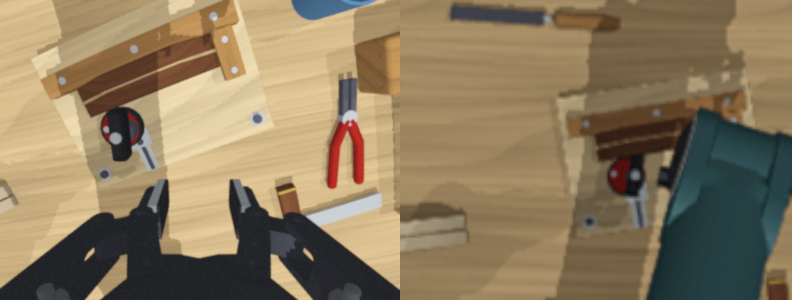

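```bash
python3 -c "
import cv2; im=cv2.imread('pics/wrist6.png')[0:220,60:330]; cv2.imwrite('pics/z.png',cv2.resize(im,(720,587),interpolation=cv2.INTER_CUBIC))"
```

```text
(no output)
```

View pics/z.png

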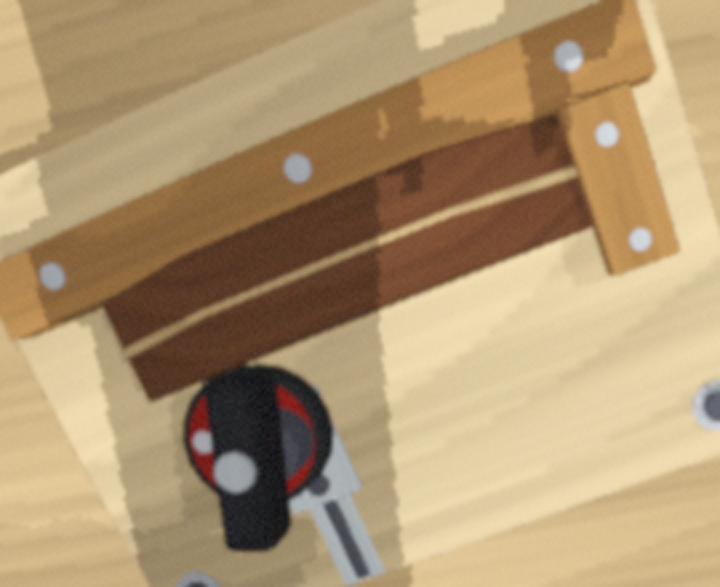

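The close-up shows the blank flush along the fence and butted against the end stop at about (580,175). The lobe's rubber rim bears on its side at about (240,370), and the robot is clear. Handing in.

```bash
python3 -c "
from workcell import r; print(r.state()['t'], r.sign_off())"
```

```text
the job is handed in; nothing more can be done
16.6667 None
```

The walnut blank lies against the fence and end stop, the clamp is turned about 1.9 rad clockwise and holds it with roughly 32 N (estimated from the knob torque), and I handed the job in at about 16.7 s; no verdict came back.

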